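Pin two film reels together with the centre column

TASK

Stack the loose white film reel squarely on the reel already sitting in the black tank base, so that their centre holes line up. Then take the thick black centre column from the wooden rack and push it down through both reels until its flange sits fully home on the upper reel's collar. Leave the thin stirring rod in the rack.

Things in the scene. Friction and masses are not known exactly. Their poses are not given: they have to be found in the camera images.
- base: Fixed round black tank base, 110 mm across, rim 22 mm high, holding a fixed first white reel (92 mm across). Origin on the axis at the underside, z up. The first reel's flat top is 50 mm above the origin; its 28 mm hole runs down the axis to 4 mm above the origin.
- reel: The loose white film reel, 70 g, upright on the desk, round (yaw is free). Two flanges 92 mm across on a hub, upper flange's top 38 mm above the underside; on it a grey collar to grip, 36 mm across, from 38 to 60 mm above the underside. A 28 mm hole runs through its whole height. Origin on the axis at the underside, z up.
- column: Thick black centre column, 60 g, upright in a hole of a fixed wood rack (top 110 mm high, 80 x 190 mm). Origin on the axis at the flange's underside, z up. Flange 38 mm across, 5 mm thick; knob 24 mm across from 5 to 39 mm above the origin; shank 20 mm across reaching 100 mm below it, last 20 mm tapering to an 8 mm nose. Fully home, the origin is 110 mm above the base's.
- rod: Thin black stirring rod, a bystander upright in the rack's other hole, 90 mm from the column along the rack's long side. Flange 30 mm across; knob only 12 mm across, 5 to 39 mm above the origin; shank 8 mm across, 100 mm long. Origin on the axis at the flange's underside, z up.
Not all that is in view belongs to the job. Leave any purple or yellow look-alike of the reel alone.

How it is judged:
On the way:
1. the loose reel sits on the first reel, holes lined up within 12 mm (horizontal distance between reel and base below 0.012 m and z of reel in the frame of base between 0.045 and 0.055 m and angle between reel's own z axis and vertical below 0.175 rad), for 0.2 s.
At the end, for the whole second after the job is handed in: The loose reel rests on the first (underside 45 to 55 mm above the base origin) and the column stands through both, its origin 105 to 115 mm above the base origin (110 is home); both within 12 mm of the base axis, within 10 degrees of upright, at rest (all of step 1 and horizontal distance between column and base below 0.012 m and z of column in the frame of base between 0.105 and 0.115 m and angle between column's own z axis and vertical below 0.175 rad and linear speed of each of column, reel below 0.02 m/s); the robot touches nothing.
It fails at once if the stirring rod is taken out of or knocked about in the rack (moved more than 20 mm) (distance of rod from where it was at the start of the episode above 0.02 m).
It also fails if it takes over 58 s, if anything falls off the work surface, if the arm or the gripper's body presses on something with over 40 N, if the wrist force passes 120 N, or if a joint passes its speed limit or range.

ROBOT

A 6-joint arm with a two-finger parallel gripper is mounted at the origin on the work surface. World frame = base frame: x ahead of the robot, y to its left, z up, the work surface at z = 0. Lengths are in m, angles in rad, forces in N, time in s.
With the tool pointing down it reaches from about 0.35 to 0.975 m from the base axis. Payload 4.9 kg.
Tool frame: the origin (TCP) lies at the very end of the fingers, on their centre line; the grasp point (between the pads) lies behind it (manip.pinch_z is the y of the grasp point in the tool frame, in m); y points along the fingers, x is the direction in which the jaws open and shut, and the axes are right-handed (so a half turn about y gives the same grasp; the last joint's range is limited). The gripper opens to 85 mm and grips with 20 to 120 N. Pads are 22 mm wide; open, the fingers measure 114 mm over their backs; the gripper's body (76 mm by 85 mm) begins 54 mm behind the grasp point. The pads swing forward as they close: fully open they stand 13 mm farther back than shut.
Start: joints at [-1.446, 0.053, 1.613, -0, 1.476, -0.119], TCP at [0.151, -0.606, 0.231] pointing down, gripper open.
Joint ranges: [-3.01, 3.01], [-1.01, 2.22], [0.06, 2.58], [-1.02, 4.17], [0.09, 2.62], [-3.14, 3.14]. Speed limits (rad/s): [2.57, 2.57, 3.14, 3.14, 3.14, 3.14].

INTERFACE

Orientations are given as a unit quaternion [w, x, y, z].
In Python, from plant import manip gives the robot as it stands.
- The arm moves only by the tool drive_tool, never from a script. Its argument "motion" is a list of rows, each a list of 3 entries, a list of its own where there are three numbers: the shift along the tool's x, y, z in units of 25 mm (1.0 is 25 mm), then the turn, a rotation vector about the tool's x, y, z in units of 5 degrees (1.0 is 5 degrees), then the closure, from -1 (fully open) to 1 (shut). A call has 1 to 12 rows; each row shifts and turns the commanded pose from where the row before left it, along the tool's axes as they then stand; what a row does not reach is not made up. A row lasts 1/10 s, in which the tool goes at most 50 mm and 8.59 degrees, less where a joint would pass 70% of its speed; a pose out of reach is approached as far as the arm can. A call is refused whole if a number of a shift passes 1 or a number of a turn 1, either way. A call with a gripper value outside its range is refused whole. The fingers move at their own pace and stop on an object; the grip force is fixed at half the most. Time passes only in rows, so rows that do not move let the fingers close. It gives the time, the measured TCP pose, the force and the opening at its end, in the units of the state.
- manip.state(): the state, without advancing time (a new reading comes with each control period).
- manip.grab_frame(name): name is "side" or "top" or "wrist"; returns a dict with "img" (400x640x3 uint8, blue, green, red), "range_z" (400x640 float32, m along the optical axis (not along the pixel's ray), 0 where there is no reading), "camera_matrix" (3x3 intrinsics, pixels), "k1" (the pictures are not rectified: a ray, as slopes to the right and down, at radius r is drawn at 1 + k1 r^2 times it, then the intrinsics apply), "world_from_camera" (4x4, takes a point from camera to world coordinates); the wrist camera has in their place "T_tool_cam" (4x4, takes a point from camera to tool coordinates, whose origin is the TCP and whose axes are the tool frame's). Camera axes: x right, y down, z forward; pixel columns grow to the right and rows downward; lengths in m; the calibration is good to about 2 mm. A picture is of the moment at which its call begins: read the wrist's pose just before it.
- manip.job_done(): hands the job in, once; it reports no verdict.
The state is a dict: "time": time; "joint_pos": joint angles; "joint_vel": joint speeds; "joint_efforts": joint torques, N m; "tool_pos": TCP position; "tool_rot": TCP orientation; "contact_force": force on the tool from outside, world axes, zero at the start; "ft_torque": the same for the moment, N m; "gripper_width": opening from 0.0 (shut) to 1.0 (fully open).
Only numpy, scipy, OpenCV 4.12 (cv2) and the standard library are available. Lean on these libraries where they do the work, as an engineer would, in place of code of your own. Each camera call takes 0.05 s, during which the arm holds its last target. There are 200 camera calls.

## Working session

There is one attempt and no reset: what is moved stays moved. The work goes in short steps, Python scripts to look and compute and a tool call to move; the robot and the scene stay as the last step left them, time stands still between calls to the robot, and variables do not carry over. Pictures are saved under pics/ and viewed, about 8 in all and at most 12, crops included, and the job is handed in when it is done.

Besides the shell and the picture viewer there is one more tool, called after "Request:" as name(argument=value, ...), one argument or row to a line, values as JSON. drive_tool: Moves the arm, as the interface text tells. Its arguments: {"type":"object","properties":{"motion":{"type":"array","items":{"type":"array"}}},"required":["motion"]}

```bash
mkdir -p pics; cat > h.py <<'E'
import numpy as np, cv2
from plant import manip
def pts(f, T=None):
    T = f["world_from_camera"] if T is None else T
    K=f["camera_matrix"]; h,w=f["range_z"].shape
    u,v=np.meshgrid(np.arange(w),np.arange(h))
    d=np.stack([(u-K[0,2])/K[0,0],(v-K[1,2])/K[1,1]],-1)
    s=d.copy()
    for _ in range(8): s=d/(1+f["k1"]*(s**2).sum(-1,keepdims=True))
    z=f["range_z"][...,None]
    P=np.concatenate([s*z,z,np.ones_like(z)],-1)@np.asarray(T).T
    P=P[...,:3]; P[f["range_z"]<=0]=np.nan
    return P
def tool():
    from scipy.spatial.transform import Rotation as R
    s=manip.state(); T=np.eye(4); q=s["tool_rot"]
    T[:3,:3]=R.from_quat([q[1],q[2],q[3],q[0]]).as_matrix(); T[:3,3]=s["tool_pos"]; return T
E
python3 - <<'E'
from h import *
s=manip.state(); print(s, manip.pinch_z); print(tool().round(3))
for n in("top","side"):
    f=manip.grab_frame(n); cv2.imwrite(f"pics/{n}.png",f["img"]); np.savez(f"{n}.npz",P=pts(f),img=f["img"]); print(n,f["k1"],np.array(f["world_from_camera"]).round(3).tolist(),np.isfinite(pts(f)[...,0]).mean())
E
```

```text
{'time': 0.0, 'joint_pos': array([-1.44602002e+00,  5.33493730e-02,  1.61431732e+00, -9.67286868e-06,
        1.47600300e+00, -1.18991926e-01]), 'joint_vel': array([-0.00068364,  0.0017541 ,  0.00105951,  0.00187666,  0.00028845,
       -0.0004041 ]), 'joint_efforts': array([ 2.75866179e-03, -3.93680906e+01, -3.70171487e+01,  1.91543868e-04,
        7.13006637e-03, -1.58114511e-05]), 'tool_pos': array([ 0.15077391, -0.6058877 ,  0.23005374]), 'tool_rot': array([ 0.55759718, -0.5565665 ,  0.43602205, -0.43497573]), 'contact_force': array([-0.02009701, -0.86624536,  0.29653355]), 'ft_torque': array([ 0.04838198,  0.02051804, -0.00435215]), 'gripper_width': 1.0000799766869322} -0.0187
[[ 0.241 -0.     0.97   0.151]
 [-0.97   0.002  0.241 -0.606]
 [-0.002 -1.     0.     0.23 ]
 [ 0.     0.     0.     1.   ]]
top 0.013684111962370286 [[0.028, -0.998, 0.062, 0.4], [-1.0, -0.029, -0.007, 0.05], [0.009, -0.061, -0.998, 1.233], [0.0, 0.0, 0.0, 1.0]] 0.99569921875
side -0.062465060563166065 [[-0.756, -0.435, 0.488, -0.063], [-0.654, 0.479, -0.585, 0.68], [0.021, -0.762, -0.647, 0.804], [0.0, 0.0, 0.0, 1.0]] 0.996
```

View pics/top.png

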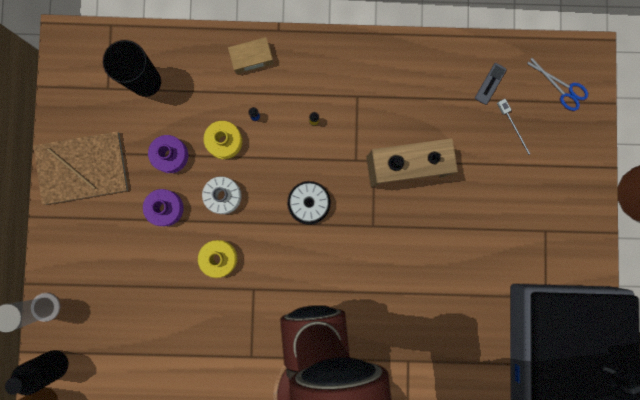

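View pics/side.png

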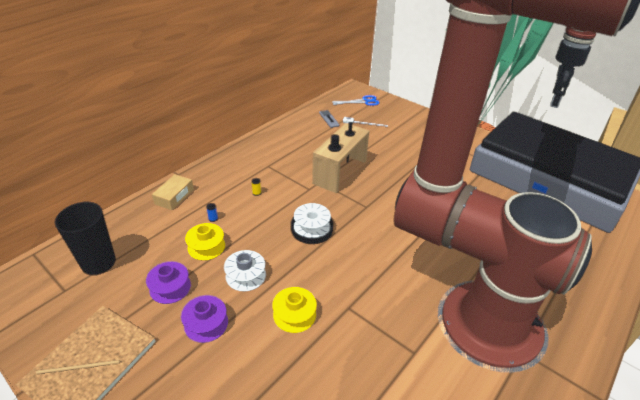

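The top view shows the loose white reel at (221,195), the base at (309,202), the column at (396,162) and the rod at (434,158). The side view agrees: reel at (245,268), base at (312,220), rack at (342,155).

```bash
python3 - <<'E'
from h import *
for n,seeds in (("top",dict(reel=(221,195),base=(309,202),col=(396,162),rod=(434,158))),("side",dict(reel=(245,265),base=(312,217),col=(335,143),rod=(350,130)))):
    d=np.load(n+".npz");P=d["P"];img=d["img"].astype(int)
    tb=P[200:400:40,120:250:30,2] if n=="top" else 0
    hsv=cv2.cvtColor(d["img"],cv2.COLOR_BGR2HSV)
    for k,(u,v) in seeds.items():
        W=np.zeros(hsv.shape[:2],bool);r=40 if k in("reel","base") else 14;W[v-r:v+r,u-r:u+r]=1
        z=P[...,2]
        if k in("reel","base"):
            zc=.038 if k=="reel" else .05
            m=(hsv[...,1]<60)&(hsv[...,2]>90)&W&(abs(z-zc)<.012)
        else: m=(hsv[...,2]<60)&W&(z>.112)
        q=P[m]; pix=np.argwhere(m)[:,::-1].astype(np.float32)
        if len(q)<3: print(n,k,len(q));continue
        c,r=cv2.minEnclosingCircle(q[:,:2].astype(np.float32))
        print(n,k,len(q),"mean",q.mean(0).round(4),"circ",np.round(c,4),round(r,4),"z",np.percentile(q[:,2],[5,50,95]).round(4))
        if k in("reel",):
            mm=W&(abs(z-.06)<.006)&(hsv[...,1]<60); print("  collar",mm.sum(),P[mm].mean(0).round(4),cv2.minEnclosingCircle(P[mm][:,:2].astype(np.float32)))
d=np.load("top.npz");P=d["P"]
# rack
m=(abs(P[...,2]-.11)<.008);m[:120]=0;m[200:]=0;m[:,:350]=0;m[:,480:]=0
print("rack",cv2.minAreaRect(P[m][:,:2].astype(np.float32)))
print("yellow/purple",[P[v,u].round(3).tolist() for u,v in((222,147),(162,215),(217,268),(167,160))], np.nanmedian(P[230:300,270:300,2]))
E
```

```text
top reel 874 mean [0.4876 0.2592 0.038 ] circ [0.4885 0.26  ] 0.0461 z [0.0342 0.0381 0.0417]
  collar 73 [0.4887 0.2601 0.0595] ((0.48770269751548767, 0.26002171635627747), 0.01798812858760357)
top base 989 mean [0.4761 0.0411 0.0501] circ [0.4764 0.041 ] 0.046 z [0.046  0.0502 0.0538]
top col 174 mean [ 0.5657 -0.1563  0.1344] circ [ 0.5675 -0.1593] 0.0176 z [0.1132 0.1443 0.151 ]
top rod 111 mean [ 0.5818 -0.2466  0.1229] circ [ 0.5829 -0.2489] 0.0143 z [0.1128 0.1163 0.1492]
side reel 849 mean [0.4838 0.2659 0.0378] circ [0.4871 0.2617] 0.0474 z [0.0347 0.0373 0.0448]
  collar 91 [0.4865 0.2639 0.0581] ((0.48702242970466614, 0.263070672750473), 0.017778508365154266)
side base 684 mean [0.4761 0.0452 0.049 ] circ [0.4756 0.0428] 0.0479 z [0.0458 0.0493 0.0515]
side col 121 mean [ 0.5657 -0.1561  0.1276] circ [ 0.576  -0.1892] 0.0539 z [0.1136 0.1237 0.1478]
side rod 56 mean [ 0.5749 -0.2159  0.1276] circ [ 0.5697 -0.2008] 0.0525 z [0.1132 0.124  0.1475]
rack ((0.5764967203140259, -0.2042054533958435), (0.08059819042682648, 0.19356809556484222), 9.21838665008545)
yellow/purple [[0.606, 0.259, 0.04], [0.433, 0.4, 0.037], [0.307, 0.26, 0.039], [0.57, 0.394, 0.036]] 0.0001304379956587054
```

Request:
drive_tool(
  motion=[
    [[0,0,1],[0,-1,0],-1],
    [[0,0,1],[0,-1,0],-1],
    [[0,0,1],[0,-1,0],-1],
    [[0,0,1],[0,-1,0],-1],
    [[0,0,1],[0,-1,0],-1],
    [[0,0,1],[0,-1,0],-1],
    [[0,0,1],[0,-1,0],-1],
    [[0,0,1],[0,-1,0],-1],
    [[0,0,1],[0,-1,0],-1],
    [[0,0,1],[0,-1,0],-1],
    [[0,0,1],[0,-1,0],-1],
    [[0,0,1],[0,-1,0],-1],
  ],
)

```text
time: 1.3
tool_pos: [0.3659, -0.4155, 0.2307]
tool_rot: [0.701, -0.7, 0.098, -0.097]
contact_force: [0.4, 0.5, 1.1]
gripper_width: 0.999
```

Request:
drive_tool(
  motion=[
    [[0,0,1],[0,-1,0],-1],
    [[0,0,1],[0,-1,0],-1],
    [[0,0,1],[0,-1,0],-1],
    [[0,0,1],[0,-1,0],-1],
    [[0,0,1],[0,-1,0],-1],
    [[0,0,1],[0,0,0],-1],
    [[0,0,1],[0,0,0],-1],
    [[0,0,1],[0,0,0],-1],
    [[0,0,1],[0,0,0],-1],
    [[0,0,1],[0,0,0],-1],
    [[0,0,1],[0,0,0],-1],
    [[0,0,1],[0,0,0],-1],
  ],
)

```text
time: 2.5
tool_pos: [0.3508, -0.1195, 0.2308]
tool_rot: [0.705, -0.705, -0.055, 0.055]
contact_force: [-0.0, 0.2, -0.9]
gripper_width: 0.997
```

```bash
cat >> h.py <<'E'
def go(x,y,z,yaw=None):
    T=tool(); d=T[:3,:3].T@(np.array([x,y,z])-T[:3,3])/.025
    s=manip.state(); print("t",round(s["time"],2),"pos",T[:3,3].round(4),"yaw",np.degrees(np.arctan2(T[1,0],T[0,0])).round(2),"tilt",T[:3,1].round(3),"shift units",d.round(2),"F",s["contact_force"].round(1),"w",round(s["gripper_width"],3),"j",s["joint_pos"].round(2))
E
python3 -c "
from h import *
go(.488,.261,.20)"
```

```text
t 2.5 pos [ 0.3508 -0.1195  0.2308] yaw 8.95 tilt [-0.  0. -1.] shift units [ 7.79  1.23 14.18] F [-0.   0.2 -0.9] w 0.997 j [-0.53 -0.63  2.16  0.    1.61 -0.69]
```

Request:
drive_tool(
  motion=[
    [[0.6,0,1],[0,0,0],-1],
    [[0.6,0,1],[0,0,0],-1],
    [[0.6,0,1],[0,0,0],-1],
    [[0.6,0,1],[0,0,0],-1],
    [[0.6,0,1],[0,0,0],-1],
    [[0.6,0,1],[0,0,0],-1],
    [[0.6,0,1],[0,0,0],-1],
    [[0.6,0,1],[0,0,0],-1],
    [[0.6,0,1],[0,0,0],-1],
    [[0.6,0,1],[0,0,0],-1],
    [[0.6,0,1],[0,0,0],-1],
    [[0.6,0,1],[0,0,0],-1],
  ],
)

```text
time: 3.7
tool_pos: [0.4824, 0.2051, 0.2307]
tool_rot: [-0.705, 0.705, 0.055, -0.056]
contact_force: [0.6, -1.0, 0.0]
gripper_width: 1.005
```

Request:
drive_tool(
  motion=[
    [[0.5,0.4,0.8],[0,0,0],-1],
    [[0,0.4,0.8],[0,0,0],-1],
    [[0,0.4,0.5],[0,0,0],-1],
    [[0,0,0],[0,0,0],-1],
    [[0,0,0],[0,0,0],-1],
  ],
)

```text
time: 4.2
tool_pos: [0.4862, 0.2573, 0.2009]
tool_rot: [-0.705, 0.705, 0.055, -0.056]
contact_force: [-0.2, 0.4, -0.3]
gripper_width: 1.003
```

```bash
python3 -c "
from h import *
T=tool(); f=manip.grab_frame('wrist'); P=pts(f,T@np.array(f['T_tool_cam'])); cv2.imwrite('pics/w1.png',f['img'])
hsv=cv2.cvtColor(f['img'],cv2.COLOR_BGR2HSV)
for z0,t in((.038,.004),(.06,.004)):
    m=(hsv[...,1]<60)&(abs(P[...,2]-z0)<t)&(np.hypot(P[...,0]-.488,P[...,1]-.261)<.055)
    q=P[m]; print(z0,m.sum(),q.mean(0).round(4),cv2.minEnclosingCircle(q[:,:2].astype(np.float32)))
go(.488,.261,.042)"
```

```text
0.038 4349 [0.4893 0.2639 0.0386] ((0.48985475301742554, 0.26106733083724976), 0.04593019187450409)
0.06 401 [0.4901 0.2613 0.0601] ((0.4898403584957123, 0.2612854540348053), 0.017997508868575096)
t 4.25 pos [0.4866 0.2571 0.2015] yaw 8.95 tilt [ 0. -0. -1.] shift units [0.08 6.38 0.15] F [ 0.5  0.1 -0.2] w 0.999 j [ 0.35 -0.11  1.82 -0.    1.43  0.19]
```

View pics/w1.png

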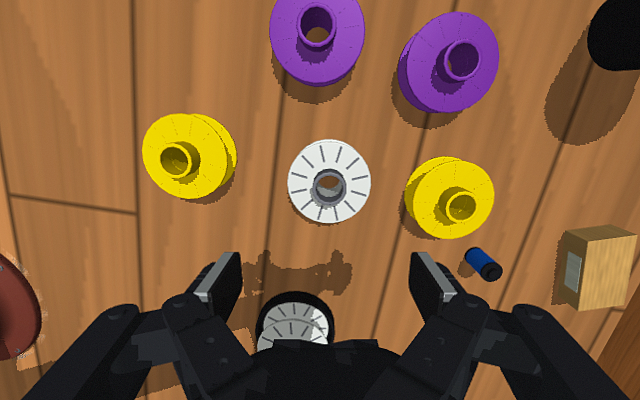

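The wrist view shows the white reel at (329,181), between the yellow look-alikes. Its collar centre is at (0.490, 0.261), and the jaws clear the neighbours.

Request:
drive_tool(
  motion=[
    [[0.15,0.8,0.14],[0,0,0],-1],
    [[0,1,0],[0,0,0],-1],
    [[0,1,0],[0,0,0],-1],
    [[0,1,0],[0,0,0],-1],
    [[0,1,0],[0,0,0],-1],
    [[0,0.8,0],[0,0,0],-1],
    [[0,0.5,0],[0,0,0],-1],
    [[0,0.25,0],[0,0,0],-1],
    [[0,0,0],[0,0,0],-1],
    [[0,0,0],[0,0,0],1],
    [[0,0,0],[0,0,0],1],
    [[0,0,0],[0,0,0],1],
  ],
)

```text
time: 5.45
tool_pos: [0.4904, 0.262, 0.0437]
tool_rot: [0.705, -0.705, -0.056, 0.055]
contact_force: [-0.5, 0.4, 0.2]
gripper_width: 0.515
```

Request:
drive_tool(
  motion=[
    [[0,0,0],[0,0,0],1],
    [[0,0,0],[0,0,0],1],
    [[0,0,0],[0,0,0],1],
    [[0,0,0],[0,0,0],1],
    [[0,0,0],[0,0,0],1],
  ],
)

```text
time: 5.95
tool_pos: [0.4907, 0.2621, 0.0439]
tool_rot: [0.705, -0.705, -0.056, 0.055]
contact_force: [-1.0, -0.8, 6.5]
gripper_width: 0.39
```

```bash
python3 -c "
from h import *
go(.488,.261,.042)"
```

```text
t 5.95 pos [0.4907 0.2621 0.0439] yaw 8.97 tilt [ 0.002  0.001 -1.   ] shift units [-0.11  0.08 -0.03] F [-1.  -0.8  6.5] w 0.39 j [0.36 0.08 1.92 0.   1.14 0.2 ]
```

Request:
drive_tool(
  motion=[
    [[0,-0.5,0],[0,0,0],1],
    [[0,-1,0],[0,0,0],1],
    [[0,-1,0],[0,0,0],1],
    [[0,-1,0],[0,0,0],1],
    [[0,-0.5,0],[0,0,0],1],
    [[0,0,0],[0,0,0],1],
  ],
)

```text
time: 6.55
tool_pos: [0.4909, 0.2622, 0.145]
tool_rot: [0.705, -0.705, -0.057, 0.054]
contact_force: [0.3, 0.1, 0.1]
gripper_width: 0.394
```

```bash
python3 -c "
from h import *
go(.476,.0415,.144)
T=tool(); f=manip.grab_frame('wrist'); P=pts(f,T@np.array(f['T_tool_cam'])); cv2.imwrite('pics/w2.png',f['img'])
hsv=cv2.cvtColor(f['img'],cv2.COLOR_BGR2HSV)
z=T[2,3]-.044
m=(hsv[...,1]<60)&(hsv[...,2]>100)&(abs(P[...,2]-z-.038)<.012)&(np.hypot(P[...,0]-.49,P[...,1]-.262)<.06)
q=P[m]; print(len(q),q.mean(0).round(4),cv2.minEnclosingCircle(q[:,:2].astype(np.float32)))
A=np.c_[q[:,:2],np.ones(len(q))]; print(np.linalg.lstsq(A,q[:,2],rcond=None)[0])
m=(hsv[...,1]<60)&(hsv[...,2]>100)&(abs(P[...,2]-.05)<.01)&(np.hypot(P[...,0]-.476,P[...,1]-.042)<.06)
q=P[m]; print(len(q),q.mean(0).round(4) if len(q) else '',cv2.minEnclosingCircle(q[:,:2].astype(np.float32)))
"
```

```text
t 6.55 pos [0.4909 0.2622 0.145 ] yaw 8.97 tilt [ 0.004  0.002 -1.   ] shift units [-1.96  0.02 -8.63] F [0.3 0.1 0.1] w 0.394 j [ 0.36 -0.04  1.86  0.    1.32  0.2 ]
10379 [0.4888 0.275  0.1393] ((0.49095988273620605, 0.2616884112358093), 0.04598812758922577)
[0.00058222 0.01330376 0.13536738]
0  ((0.0, 0.0), 0.0)
```

View pics/w2.png

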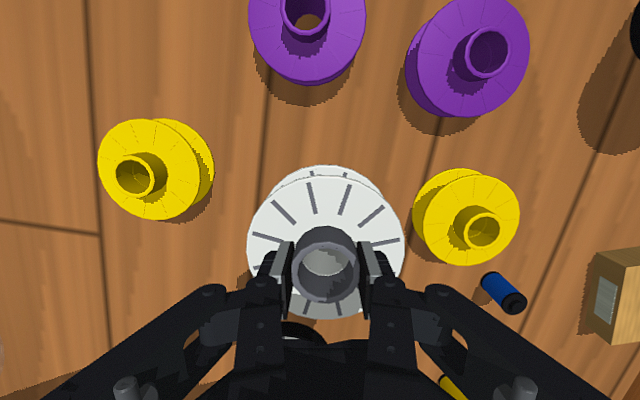

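The wrist view shows the reel gripped level by its collar at (326,270), centred at (0.491, 0.262). I'll carry it over the base.

Request:
drive_tool(
  motion=[
    [[-0.1,0,-0.5],[0,0,0],1],
    [[-0.2,0,-1],[0,0,0],1],
    [[-0.2,0,-1],[0,0,0],1],
    [[-0.2,0,-1],[0,0,0],1],
    [[-0.2,0,-1],[0,0,0],1],
    [[-0.2,0,-1],[0,0,0],1],
    [[-0.2,0,-1],[0,0,0],1],
    [[-0.2,0,-1],[0,0,0],1],
    [[-0.2,0,-0.7],[0,0,0],1],
    [[-0.2,0,-0.4],[0,0,0],1],
    [[0,0,0],[0,0,0],1],
    [[0,0,0],[0,0,0],1],
  ],
)

```text
time: 7.8
tool_pos: [0.4757, 0.0421, 0.1418]
tool_rot: [0.705, -0.705, -0.055, 0.056]
contact_force: [-0.1, -0.3, -0.8]
gripper_width: 0.397
```

```bash
python3 -c "
from h import *
go(.478,.0425,.0955)
T=tool(); f=manip.grab_frame('wrist'); P=pts(f,T@np.array(f['T_tool_cam'])); cv2.imwrite('pics/w3.png',f['img'])
hsv=cv2.cvtColor(f['img'],cv2.COLOR_BGR2HSV)
g=(np.hypot(P[...,0]-.478,P[...,1]-.042)<.065)
for z0,t,mm in((.05,.01,hsv[...,2]>100),(.022,.008,hsv[...,2]<70),(.139,.01,hsv[...,2]>100)):
    q=P[g&(abs(P[...,2]-z0)<t)&mm&(hsv[...,1]<60)]
    print(z0,len(q), cv2.minEnclosingCircle(q[:,:2].astype(np.float32)) if len(q)>5 else '')
    if len(q)>5:
        A=np.c_[2*q[:,:2],np.ones(len(q))]; print(q.min(0),q.max(0))
"
```

```text
t 7.8 pos [0.4757 0.0421 0.1418] yaw 8.95 tilt [-0.001  0.001 -1.   ] shift units [0.09 1.85 0.  ] F [-0.1 -0.3 -0.8] w 0.397 j [-0.07 -0.24  2.04  0.    1.34 -0.22]
0.05 818 ((0.4757533371448517, 0.06396190822124481), 0.039689019322395325)
[0.43632079 0.06044566 0.04744592] [0.51518587 0.08772903 0.05327555]
0.022 568 ((0.475736141204834, 0.0526089183986187), 0.05307931825518608)
[0.42356588 0.04266007 0.01433853] [0.52842393 0.09653504 0.02500282]
0.139 10235 ((0.4756642282009125, 0.04160314053297043), 0.04596606269478798)
[ 0.43018012 -0.00387581  0.12901555] [0.52092099 0.08718221 0.14892145]
```

View pics/w3.png

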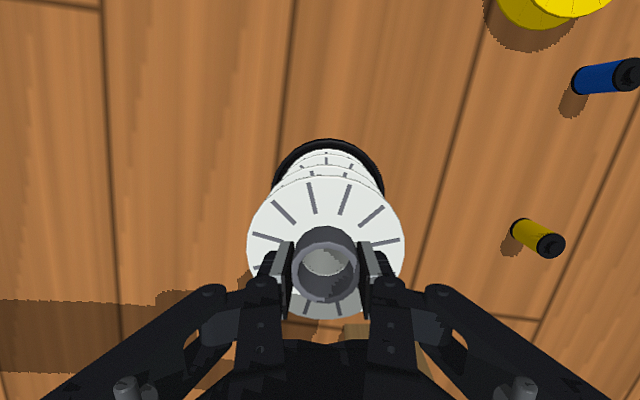

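The wrist view shows the reel directly above the base, whose rim top is at (328,145). The fit puts the base axis at (0.4758, 0.0416) and the reel at (0.4757, 0.0416), so I'll lower it.

Request:
drive_tool(
  motion=[
    [[0,0.5,0],[0,0,0],1],
    [[0,0.5,0],[0,0,0],1],
    [[0,0.4,0],[0,0,0],1],
    [[0,0.2,0],[0,0,0],1],
    [[0,0.2,0],[0,0,0],1],
    [[0,0.1,0],[0,0,0],1],
    [[0,0,0],[0,0,0],1],
    [[0,0,0],[0,0,0],1],
  ],
)

```text
time: 8.65
tool_pos: [0.4766, 0.0419, 0.0955]
tool_rot: [-0.705, 0.705, 0.056, -0.055]
contact_force: [-0.3, -0.3, -0.7]
gripper_width: 0.398
```

Request:
drive_tool(
  motion=[
    [[0,0.06,0],[0,0,0],1],
    [[0,0.03,0],[0,0,0],1],
    [[0,0,0],[0,0,0],1],
  ],
)

```text
time: 8.95
tool_pos: [0.4769, 0.0419, 0.0939]
tool_rot: [-0.705, 0.705, 0.056, -0.055]
contact_force: [-2.8, 0.8, 5.0]
gripper_width: 0.394
```

Contact at 5 N. Release and rise.

Request:
drive_tool(
  motion=[
    [[0,0,0],[0,0,0],0.5],
    [[0,0,0],[0,0,0],-0.5],
    [[0,0,0],[0,0,0],-1],
    [[0,0,0],[0,0,0],-1],
    [[0,0,0],[0,0,0],-1],
    [[0,0,0],[0,0,0],-1],
    [[0,-0.5,0],[0,0,0],-1],
    [[0,-1,0],[0,0,0],-1],
    [[0,-1,0],[0,0,0],-1],
    [[0,-1,0],[0,0,0],-1],
    [[0,-1,0],[0,0,0],-1],
    [[0,-0.5,0],[0,0,0],-1],
  ],
)

```text
time: 10.15
tool_pos: [0.4776, 0.0419, 0.2216]
tool_rot: [-0.705, 0.705, 0.057, -0.054]
contact_force: [0.7, 0.5, -0.5]
gripper_width: 1.002
```

```bash
python3 -c "
from h import *
go(.5675,-.159,.22)
T=tool(); f=manip.grab_frame('wrist'); P=pts(f,T@np.array(f['T_tool_cam'])); cv2.imwrite('pics/w4.png',f['img'])
hsv=cv2.cvtColor(f['img'],cv2.COLOR_BGR2HSV)
g=(np.hypot(P[...,0]-.476,P[...,1]-.042)<.065)
for z0,t,mm in((.088,.006,hsv[...,2]>100),(.11,.006,hsv[...,2]>50),(.022,.008,hsv[...,2]<70)):
    q=P[g&(abs(P[...,2]-z0)<t)&mm&(hsv[...,1]<60)]
    print(z0,len(q), cv2.minEnclosingCircle(q[:,:2].astype(np.float32)) if len(q)>5 else '')
    if len(q)>5: print(q.min(0),q.max(0),np.median(q,0))
"
```

```text
t 10.15 pos [0.4776 0.0419 0.2216] yaw 8.97 tilt [ 0.005 -0.    -1.   ] shift units [ 2.3   0.08 -8.5 ] F [ 0.7  0.5 -0.5] w 1.002 j [-0.07 -0.31  1.96  0.    1.49 -0.22]
0.088 5118 ((0.4773866832256317, 0.04128528758883476), 0.04592542722821236)
[ 0.43178774 -0.0041826   0.0821196 ] [0.52282206 0.08676269 0.09341819] [0.47633872 0.04718058 0.08857787]
0.11 540 ((0.4774707853794098, 0.041389789432287216), 0.018036790192127228)
[0.45978664 0.02366297 0.10402197] [0.49533407 0.05928874 0.11244467] [0.47755063 0.04111732 0.11009048]
0.022 321 ((0.4760143756866455, 0.04912755638360977), 0.05356202647089958)
[0.42353371 0.03893118 0.01430625] [0.52880167 0.09679926 0.02473418] [0.46451113 0.08498207 0.02249682]
```

View pics/w4.png

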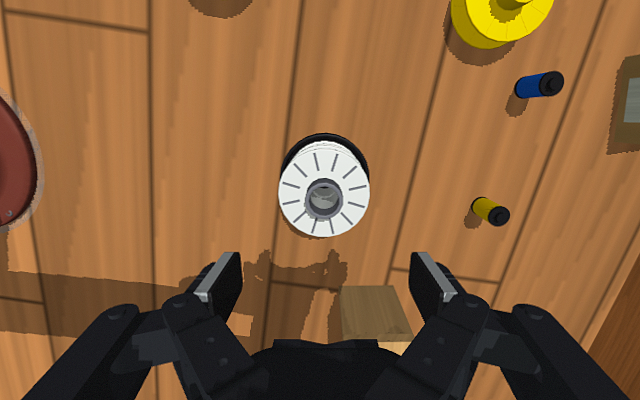

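The view shows the reel seated on the first one, collar at (323,200). The collar centre is (0.4774, 0.0413), about 1.5 mm off the base axis, with its top at 110 mm. Next, the column.

Request:
drive_tool(
  motion=[
    [[0.2,0,-0.5],[0,0,0],-1],
    [[0.3,0,-1],[0,0,0],-1],
    [[0.3,0,-1],[0,0,0],-1],
    [[0.3,0,-1],[0,0,0],-1],
    [[0.3,0,-1],[0,0,0],-1],
    [[0.3,0,-1],[0,0,0],-1],
    [[0.3,0,-1],[0,0,0],-1],
    [[0.2,0,-1],[0,0,0],-1],
    [[0.2,0,-0.6],[0,0,0],-1],
    [[0,0,-0.4],[0,0,0],-1],
    [[0,0,0],[0,0,0],-1],
    [[0,0,0],[0,0,0],-1],
  ],
)

```text
time: 11.4
tool_pos: [0.5683, -0.1581, 0.2173]
tool_rot: [0.705, -0.705, -0.055, 0.056]
contact_force: [-0.4, -0.5, -0.0]
gripper_width: 1.002
```

```bash
python3 -c "
from h import *
T=tool(); f=manip.grab_frame('wrist'); P=pts(f,T@np.array(f['T_tool_cam'])); cv2.imwrite('pics/w5.png',f['img'])
hsv=cv2.cvtColor(f['img'],cv2.COLOR_BGR2HSV)
g=(np.hypot(P[...,0]-.569,P[...,1]+.158)<.03)
for z0,t in((.115,.003),(.149,.003)):
    q=P[g&(abs(P[...,2]-z0)<t)&(hsv[...,2]<80)]
    c=cv2.minEnclosingCircle(q[:,:2].astype(np.float32)) if len(q)>5 else ((.569,-.158),0)
    print(z0,len(q),c)
go(*c[0],.117)
"
```

```text
0.115 556 ((0.5704331398010254, -0.1576065570116043), 0.01883879117667675)
0.149 693 ((0.5706808567047119, -0.15770994126796722), 0.012090186588466167)
t 11.45 pos [ 0.5684 -0.1579  0.2175] yaw 9.01 tilt [-0.  0. -1.] shift units [ 0.09  4.02 -0.01] F [ 0.2  0.6 -0.5] w 0.999 j [-0.4  -0.02  1.71  0.    1.45 -0.55]
```

View pics/w5.png

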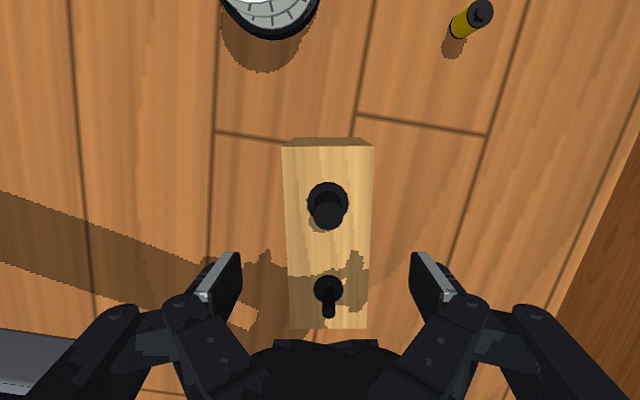

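The wrist view shows the thick column at (328,203) and the rod at (328,292) behind it. The jaws straddle the column across the rack, so I'll descend and grip.

Request:
drive_tool(
  motion=[
    [[0.09,0.5,0],[0,0,0],-1],
    [[0,0.8,0],[0,0,0],-1],
    [[0,0.8,0],[0,0,0],-1],
    [[0,0.8,0],[0,0,0],-1],
    [[0,0.6,0],[0,0,0],-1],
    [[0,0.4,0],[0,0,0],-1],
    [[0,0.1,0],[0,0,0],-1],
    [[0,0,0],[0,0,0],-1],
    [[0,0,0],[0,0,0],1],
    [[0,0,0],[0,0,0],1],
    [[0,0,0],[0,0,0],1],
    [[0,0,0],[0,0,0],1],
  ],
)

```text
time: 12.65
tool_pos: [0.5712, -0.1584, 0.1184]
tool_rot: [-0.705, 0.705, 0.056, -0.055]
contact_force: [0.1, 1.2, 0.5]
gripper_width: 0.332
```

Request:
drive_tool(
  motion=[
    [[0,0,0],[0,0,0],1],
    [[0,0,0],[0,0,0],1],
    [[0,0,0],[0,0,0],1],
    [[0,0,0],[0,0,0],1],
    [[0,0,0],[0,0,0],1],
  ],
)

```text
time: 13.15
tool_pos: [0.5713, -0.1584, 0.1184]
tool_rot: [-0.705, 0.705, 0.056, -0.055]
contact_force: [-0.1, 0.1, 3.9]
gripper_width: 0.27
```

Request:
drive_tool(
  motion=[
    [[0,-0.4,0],[0,0,0],1],
    [[0,-0.6,0],[0,0,0],1],
    [[0,-0.8,0],[0,0,0],1],
    [[0,-0.8,0],[0,0,0],1],
    [[0,-0.8,0],[0,0,0],1],
    [[0,-0.8,0],[0,0,0],1],
    [[0,-0.6,0],[0,0,0],1],
    [[0,-0.2,0],[0,0,0],1],
    [[0,0,0],[0,0,0],1],
  ],
)

```text
time: 14.05
tool_pos: [0.5713, -0.1584, 0.2438]
tool_rot: [-0.705, 0.705, 0.056, -0.055]
contact_force: [-0.6, -0.0, -1.4]
gripper_width: 0.264
```

```bash
python3 -c "
from h import *
T=tool(); f=manip.grab_frame('wrist'); P=pts(f,T@np.array(f['T_tool_cam'])); cv2.imwrite('pics/w6.png',f['img'])
hsv=cv2.cvtColor(f['img'],cv2.COLOR_BGR2HSV)
go(.4774,.0413,.24)
g=(np.hypot(P[...,0]-T[0,3],P[...,1]-T[1,3])<.03)&(hsv[...,2]<80)
for z in np.arange(T[2,3]-.11,T[2,3]+.04,.01):
    q=P[g&(abs(P[...,2]-z)<.005)]
    if len(q)>20: print(z.round(3),len(q),q.min(0).round(4),q.max(0).round(4))
"
```

```text
t 14.1 pos [ 0.5707 -0.1582  0.2425] yaw 8.97 tilt [-0.  0. -1.] shift units [-2.44  0.1   8.46] F [-0.   0.1 -0.5] w 0.264 j [-0.4  -0.03  1.68 -0.    1.49 -0.55]
0.164 73 [ 0.5617 -0.1562  0.1589] [ 0.5793 -0.1474  0.1687]
0.174 84 [ 0.5615 -0.1572  0.1689] [ 0.5791 -0.1477  0.1784]
0.184 98 [ 0.5617 -0.1565  0.1788] [ 0.5792 -0.1477  0.1888]
0.194 108 [ 0.5615 -0.1571  0.1891] [ 0.579  -0.1475  0.1987]
0.204 107 [ 0.5622 -0.1543  0.199 ] [ 0.5794 -0.1475  0.2088]
0.214 21 [ 0.5647 -0.1506  0.2089] [ 0.5744 -0.1476  0.2123]
0.234 91 [ 0.5536 -0.1525  0.2356] [ 0.5859 -0.1387  0.2388]
0.244 1004 [ 0.5533 -0.1562  0.2389] [ 0.5866 -0.1386  0.2488]
0.254 596 [ 0.5458 -0.1565  0.2489] [ 0.5943 -0.1442  0.2588]
0.264 761 [ 0.5457 -0.1689  0.2588] [ 0.5943 -0.1437  0.2688]
0.274 2507 [ 0.5457 -0.1696  0.2689] [ 0.5944 -0.1435  0.2788]
```

View pics/w6.png

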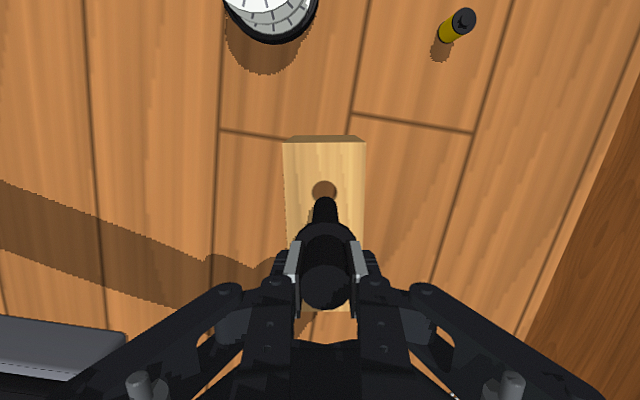

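The column is out of the rack, vertical and centred in the jaws, with the empty hole at (324,188). I'll carry it over the reels.

Request:
drive_tool(
  motion=[
    [[-0.2,0,0.5],[0,0,0],1],
    [[-0.3,0,1],[0,0,0],1],
    [[-0.3,0,1],[0,0,0],1],
    [[-0.3,0,1],[0,0,0],1],
    [[-0.3,0,1],[0,0,0],1],
    [[-0.3,0,1],[0,0,0],1],
    [[-0.3,0,1],[0,0,0],1],
    [[-0.25,0,1],[0,0,0],1],
    [[-0.2,0,0.6],[0,0,0],1],
    [[0,0,0.35],[0,0,0],1],
    [[0,0,0],[0,0,0],1],
    [[0,0,0],[0,0,0],1],
  ],
)

```text
time: 15.3
tool_pos: [0.4777, 0.0405, 0.2426]
tool_rot: [-0.705, 0.705, 0.055, -0.055]
contact_force: [0.3, -1.1, -0.2]
gripper_width: 0.262
```

```bash
python3 -c "
from h import *
go(.4774,.0408,.118)"
```

```text
t 15.3 pos [0.4777 0.0405 0.2426] yaw 8.96 tilt [-0. -0. -1.] shift units [-0.01  4.99  0.01] F [ 0.3 -1.1 -0.2] w 0.262 j [-0.07 -0.31  1.93 -0.    1.53 -0.23]
```

Request:
drive_tool(
  motion=[
    [[-0.04,0.3,0],[0,0,0],1],
    [[0,0.4,0],[0,0,0],1],
    [[0,0.4,0],[0,0,0],1],
    [[0,0.4,0],[0,0,0],1],
    [[0,0.4,0],[0,0,0],1],
    [[0,0.3,0],[0,0,0],1],
    [[0,0,0],[0,0,0],1],
  ],
)

```text
time: 16.0
tool_pos: [0.4756, 0.0408, 0.186]
tool_rot: [0.705, -0.705, -0.054, 0.056]
contact_force: [0.3, -0.1, -1.1]
gripper_width: 0.264
```

Request:
drive_tool(
  motion=[
    [[0.03,0.4,0],[0,0,0],1],
    [[0,0.4,0],[0,0,0],1],
    [[0,0.4,0],[0,0,0],1],
    [[0,0.4,0],[0,0,0],1],
    [[0,0.4,0],[0,0,0],1],
    [[0,0.3,0],[0,0,0],1],
    [[0,0.1,0],[0,0,0],1],
    [[0,0,0],[0,0,0],1],
  ],
)

```text
time: 16.8
tool_pos: [0.477, 0.0408, 0.1273]
tool_rot: [0.705, -0.705, -0.055, 0.056]
contact_force: [0.1, -0.3, -1.1]
gripper_width: 0.263
```

Request:
drive_tool(
  motion=[
    [[0,0.15,0],[0,0,0],1],
    [[0,0.12,0],[0,0,0],1],
    [[0,0.08,0],[0,0,0],1],
    [[0,0.05,0],[0,0,0],1],
    [[0,0,0],[0,0,0],1],
    [[0,0,0],[0,0,0],1],
  ],
)

```text
time: 17.4
tool_pos: [0.4773, 0.0408, 0.1184]
tool_rot: [-0.705, 0.705, 0.055, -0.055]
contact_force: [-3.2, 0.5, 4.4]
gripper_width: 0.264
```

It is home: the TCP is at 0.1184, the same height above the seat as when gripped in the rack, with light contact. Release and rise.

Request:
drive_tool(
  motion=[
    [[0,0,0],[0,0,0],0.5],
    [[0,0,0],[0,0,0],-0.5],
    [[0,0,0],[0,0,0],-1],
    [[0,0,0],[0,0,0],-1],
    [[0,0,0],[0,0,0],-1],
    [[0,0,0],[0,0,0],-1],
    [[0,-0.5,0],[0,0,0],-1],
    [[0,-1,0],[0,0,0],-1],
    [[0,-1,0],[0,0,0],-1],
    [[0,-1,0],[0,0,0],-1],
    [[0,-1,0],[0,0,0],-1],
    [[0,0,0],[0,0,0],-1],
  ],
)

```text
time: 18.6
tool_pos: [0.4797, 0.0407, 0.236]
tool_rot: [-0.704, 0.705, 0.059, -0.052]
contact_force: [0.2, -0.3, 0.2]
gripper_width: 1.001
```

```bash
python3 -c "
from h import *
go(.477,.041,.22)
T=tool(); f=manip.grab_frame('wrist'); P=pts(f,T@np.array(f['T_tool_cam'])); cv2.imwrite('pics/w7.png',f['img'])
hsv=cv2.cvtColor(f['img'],cv2.COLOR_BGR2HSV)
g=(np.hypot(P[...,0]-.476,P[...,1]-.042)<.065)&(hsv[...,1]<90)
for n,z0,t,mm in(('flange',.115,.003,hsv[...,2]<90),('knob',.149,.003,hsv[...,2]<90),('reel',.088,.006,hsv[...,2]>100)):
    q=P[g&(abs(P[...,2]-z0)<t)&mm]
    if len(q)>5: print(n,len(q), cv2.minEnclosingCircle(q[:,:2].astype(np.float32)),np.median(q[:,2]))
f=manip.grab_frame('top');P=pts(f);m=np.zeros(P.shape[:2],bool);m[144:172,420:448]=1
m&=(f['img'].max(-1)<60)&(P[...,2]>.112);print('rod',P[m].mean(0),m.sum(),cv2.minEnclosingCircle(P[m][:,:2].astype(np.float32)))
"
```

```text
t 18.6 pos [0.4797 0.0407 0.236 ] yaw 8.97 tilt [ 0.009 -0.001 -1.   ] shift units [-0.11  0.64  0.03] F [ 0.2 -0.3  0.2] w 1.001 j [-0.07 -0.31  1.94  0.    1.51 -0.23]
flange 469 ((0.47673726081848145, 0.04218669235706329), 0.018903138116002083) 0.1155830984540957
knob 592 ((0.47765052318573, 0.041833922266960144), 0.012036802247166634) 0.14957590305903623
reel 4337 ((0.4771959185600281, 0.04118639975786209), 0.046037983149290085) 0.08859187332606794
rod [ 0.5816875  -0.24628505  0.12350417] 105 ((0.5821534395217896, -0.24762718379497528), 0.013912450522184372)
```

View pics/w7.png

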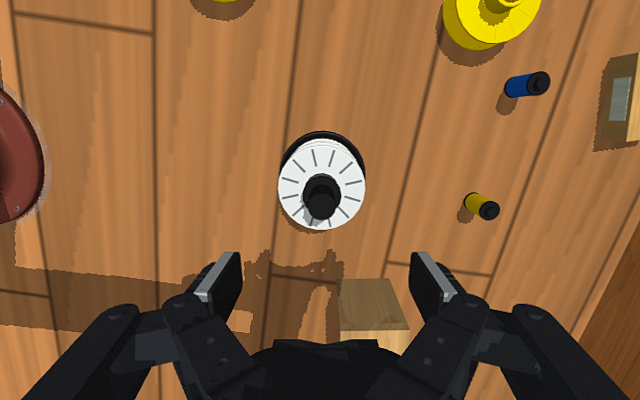

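The view shows the column seated upright in the stacked reels at (321,195), with the gripper clear. Everything measures home, so I'll hand in.

```bash
python3 -c "
from plant import manip
print(manip.job_done())"
```

```text
the job is handed in; nothing more can be done
None
```

I stacked the loose white reel on the reel in the tank base, pushed the centre column down through both until its flange was home, and handed the job in at about 18.7 s. The hand-in gave no verdict, so these results come from my own last measurements:

- **Reel:** its upper flange top measured 88.6 mm up (88 mm expected), and its centre is about 1.5 mm from the base axis.
- **Column:** the flange top measured 115.6 mm up (115 mm is home). It is about 1–2 mm from the base axis and upright to within about 2°.
- **Rod:** it moved less than 2 mm in the top view, which is within measuring error.
- **Gripper:** it is open and well clear of everything. Contact forces I read stayed under 10 N.

None of the final checks failed. The cameras disagreed by only 1–2 mm, within their stated calibration. I viewed 9 pictures.

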